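Wind the spring probe down one turn

ROBOT

A 6-joint arm with a two-finger parallel gripper is mounted at the origin on the work surface. World frame = base frame: x ahead of the robot, y to its left, z up, the work surface at z = 0. Lengths are in m, angles in degrees, forces in N, time in s.
With the tool pointing down it reaches from about 0.375 to 0.75 m from the base axis. Payload 9 kg.
Tool frame: the origin (TCP) lies at the very end of the fingers, on their centre line; the grasp point (between the pads) lies 19 mm behind it (manip.grasp_offset is the distance from the TCP to the grasp point, in m); x points along the fingers, z is the direction in which the jaws open and shut, and the axes are right-handed (so a half turn about x gives the same grasp; the last joint's range is limited). The gripper opens to 85 mm and grips with 20 to 120 N. Pads are 22 mm wide; open, the fingers measure 114 mm over their backs; the gripper's body (76 mm by 85 mm) begins 54 mm behind the grasp point. The pads swing forward as they close: fully open they stand 13 mm farther back than shut.
Start: joints at [-12.473, 5.964, 5.575, 89.605, 0, 77.527], TCP at [0.6, 0, 0.21] pointing down, gripper open.
Joint ranges: [-171.21, 171.21], [-48.23, 106.86], [-62.78, 66.21], [-105.2, 120.99], [-86.42, 89.51], [-180, 180]. Speed limits (degrees/s): [127.2, 127.2, 147.25, 180, 180, 180].

INTERFACE

Orientations are given as a 3x3 rotation matrix whose columns are the frame's x, y, z axes.
In Python, from rig import manip, get_state, cams, hand_in, silhouettes, pinpoint gives the robot as it stands. The module is installed in compiled form; this text tells all that it offers. Calls block until the motion is done:
- manip.goto(position, orientation): joint-space move of the TCP to a pose.
- manip.move_straight(position, frame=None, rate=0.15, f_stop=None): straight line of the TCP; frame=None keeps the orientation; rate is the mean speed in m/s. With f_stop (N) it stops when the force on the tool has changed by that much, and returns True; else False.
- manip.set_joints(angles): joint-space move.
- manip.set_gripper(opening, strength=None): finger opening in m; strength is the grip in N (None keeps the last); returns when the fingers have stopped.
- manip.sleep(seconds).
- manip.solve_ik(position, orientation): joint angles nearest the present ones, or None.
- get_state(): the state.
- cams.camera(name): name is "scene" or "side" or "wrist"; returns a dict with "frame" (384x512x3 uint8, red, green, blue), "intrinsics" (3x3 intrinsics, pixels), "k1" (the pictures are not rectified: a ray, as slopes to the right and down, at radius r is drawn at 1 + k1 r^2 times it, then the intrinsics apply), "R" (3x3) and "t" (3): a world point X has camera coordinates R X + t. Camera axes: x right, y down, z forward; pixel columns grow to the right and rows downward; lengths in m; the calibration is good to about 2 mm. A picture is of the moment at which its call begins. There is no depth.
A pose or a line that the arm cannot do raises manip.Unreachable and nothing moves.
- hand_in(): hands the job in, once; it reports no verdict.
Trained networks look in the newest picture that a camera, given by its name, has taken for a name from the list of things; names that differ only in an ending like _2 or _b are one class to them, and where a whole thing is asked for, a point or a joint stands for the part that bears it (a point fixed in the world has none). Each returns a list of dicts, best first, with "conf" (0 to 1); they miss things now and then, are a little off and sometimes report something else, mostly with a low value. They report only what shows in the picture. A call takes as long as a camera call. They do not tell look-alikes from the thing itself.
- silhouettes(camera, name): "mask" (384x512 bool, what is visible of it) and "location" ([column, row] in pixels, amid what is visible of it).
- pinpoint(camera, name): "location" ([column, row] in pixels: a listed point, or the origin of a listed thing).
The state is a dict: "clock": time; "joint_pos": joint angles; "joint_vel": joint speeds; "joint_torque": joint torques, N m; "tool_pos": TCP position; "ee_rot": TCP orientation; "wrist_force": force on the tool from outside, world axes, zero at the start; "ft_torque": the same for the moment, N m; "opening": finger opening in m.
Only numpy, scipy, OpenCV 4.12 (cv2) and the standard library are available. Lean on these libraries where they do the work, as an engineer would, in place of code of your own. Each camera call takes 0.05 s, during which the arm holds its last target.

TASK

Bring the spring probe down onto the circuit board in the probe stand: with the fingertips, gently push the stand's handwheel round by its upright handle through exactly one full turn, clockwise as seen from above, so that the handle stops where it started, and do not wind past that. Push the handle, do not grip it; leave the loose things and the board where they are, and finish with the hand clear.

Things in the scene. Friction and masses are not known exactly. Their poses are not given: they have to be found in the camera images.
- wheel_center (a point): the middle of the handwheel, on its upright axis, at the height of the middle of the rim (228 mm above the bench). The wheel lies level on top of the probe stand: aluminium rim 158 mm over all (rim bar 18 mm thick, its top 237 mm above the bench), three spokes, hub 32 mm across whose top is 242 mm above the bench. This point is fixed to the stand and does not turn.
- handle_mid (a point): a point on the axis of the wheel's handle, 281 mm above the bench. The handle is a black upright peg, 24 mm thick, that turns freely on its own pin and stands on the rim 70 mm from the wheel's axis; its grip reaches from 241 to 307 mm above the bench. It travels round with the wheel.
- handle: the same black handle; origin on its axis at the foot of the grip, 241 mm above the bench. Its z axis is up; it spins freely about it, so its yaw means nothing.
- wheel (a joint): angle of the handwheel in rad; it grows as the wheel is turned clockwise seen from above, and one turn is 6.283. It starts anywhere from -1.1 to 1.1. Push it at a calm pace: hard shoves of over 30 N on the handle count as rough. The wheel is stiff: about 0.12 Nm of friction (about 2 N at the handle) and some drag, so it stays where it is left and does not coast; end stops at -1.7 and 8.4.
- stand: the probe stand, fixed to the bench: grey base plate 260 x 180 x 16 mm, two upright guide rods and a leadscrew, top plate, handwheel on top. Origin on the bench under the wheel's axis; -x is its work side, where the board lies in its nest; the base plate reaches 190 mm to -x, 70 mm to +x, 90 mm to each side.
- probe_arm (a point): the top of the carriage arm where it holds the spring probe, 118 mm from the wheel's axis on the stand's -x side and about 114 mm above the bench. The leadscrew lowers it 8 mm for each clockwise turn of the wheel; the carriage cannot be pushed down by hand.
- probe: the probe's sprung plunger, 7 mm thick with a pointed tip, upright in the arm; origin at its tip, which starts 4.5 to 7.5 mm above the board and can give 5.5 mm.
- board: the green circuit board under the probe, 100 x 80 x 2.4 mm, loose in its black nest on the base plate, top 28 mm above the bench; origin under its centre, below the probe.
- spare_board: bystander: a spare green circuit board, 120 x 90 mm, lying on the bench to the right; origin under its centre. Leave it where it is.
- multimeter: bystander: a dark hand-held multimeter, 180 x 86 x 45 mm, lying on the bench to the left; origin under its centre. Leave it where it is.
- spool: bystander: a bare metal spool, 60 mm across and 44 mm high, standing on the bench beyond the stand; origin under its centre. Leave it where it is.
- screwdriver: bystander: a black-handled screwdriver 160 mm long, 26 mm thick, lying on the robot's side of the stand; origin under its middle. Leave it where it is.
- bottle: bystander: a white bottle 52 mm across and 125 mm high, standing on the bench to the right; origin under its centre. Leave it where it is.
- attenuator: bystander: a small metal in-line coaxial part, 17 mm across and 56 mm high, standing on a rear corner of the stand's base plate under the wheel; origin under its centre. Leave it where it is.
- parts_tray: bystander: a black open tray with compartments, 110 x 160 x 28 mm, on the bench near the robot to the right; origin under its centre. Leave it where it is.
Not all that is in view belongs to the job. What is shaped like the board but blue or red is not meant.

How it is judged:
By the outcome, as a careful person would: the job done as asked, in the order asked, and still so for the second after the job is handed in, with the robot touching nothing.
It also fails if it takes over 67 s, if anything falls off the work surface, if the arm or the gripper's body presses on something with over 40 N, if the wrist force passes 120 N, or if a joint passes its speed limit or range.

## Working session

There is one attempt and no reset: what is moved stays moved. The work goes in short steps, each a Python script; the robot and the scene stay as the last script left them, time stands still between calls to the robot, and variables do not carry over. Pictures are saved under pics/ and viewed, and the job is handed in when it is done.

```bash
mkdir -p pics
cat > h.py <<'E'
import numpy as np, cv2
from rig import manip, get_state, cams, hand_in, silhouettes, pinpoint
def ray(c,uv):
    K=np.array(c["intrinsics"]);k1=c["k1"]
    d=np.array([(uv[0]-K[0,2])/K[0,0],(uv[1]-K[1,2])/K[1,1]])
    u=d.copy()
    for _ in range(30): u=d/(1+k1*(u@u))
    R=np.array(c["R"]);t=np.array(c["t"])
    return -R.T@t, R.T@np.array([u[0],u[1],1.])
def atz(c,uv,z):
    o,d=ray(c,uv); return o+d*(z-o[2])/d[2]
def proj(c,X):
    K=np.array(c["intrinsics"]);p=np.array(c["R"])@np.array(X)+np.array(c["t"])
    u=p[:2]/p[2]; u=u*(1+c["k1"]*(u@u)); return K[:2,:2]@u+K[:2,2]
def save(c,n): cv2.imwrite("pics/"+n+".png",cv2.cvtColor(c["frame"],cv2.COLOR_RGB2BGR))
E
python3 - <<'E'
from h import *
np.set_printoptions(precision=4,suppress=True)
s=get_state(); print(s["clock"],s["tool_pos"],s["ee_rot"],s["opening"])
zs=dict(wheel_center=.228,handle_mid=.281,handle=.241,probe_arm=.114,board=.0256,stand=0,attenuator=.016,spool=0,bottle=0,screwdriver=0)
for n in ["scene","side","wrist"]:
    c=cams.camera(n); save(c,n+"0"); print(n,"cam at",ray(c,(256,192))[0])
    for k,z in zs.items():
        for r in pinpoint(n,k)[:2]: print(n,k,np.round(r["conf"],2),np.round(r["location"],1),atz(c,r["location"],z))
print(get_state()["clock"])
E
```

```text
0.0 [0.5997 0.0001 0.2094] [[-0.0012  0.      1.    ]
 [ 0.0003  1.     -0.    ]
 [-1.      0.0003 -0.0012]] 0.0852752795207679
scene cam at [ 1.13   -0.2758  1.2095]
scene wheel_center 0.84 [293.7 157.2] [0.536  0.1339 0.228 ]
scene handle_mid 0.59 [295.6 129.9] [0.4767 0.1697 0.281 ]
scene handle 0.7 [295.5 235.1] [0.7809 0.0027 0.241 ]
scene handle 0.39 [296.6 139.4] [0.4853 0.172  0.241 ]
scene probe_arm 0.79 [265.  194.9] [0.5609 0.0191 0.114 ]
scene board 0.83 [224.2 258.6] [ 0.6727 -0.1873  0.0256]
scene board 0.67 [194.  204.9] [ 0.4386 -0.2039  0.0256]
scene stand 0.95 [291.  195.9] [0.5484 0.1341 0.    ]
scene spool 0.56 [297.4 237. ] [0.7032 0.0744 0.    ]
scene bottle 0.89 [177.8 292.8] [ 0.7038 -0.3672  0.    ]
scene screwdriver 0.54 [254.5 186. ] [0.4494 0.0319 0.    ]
side cam at [ 0.1743 -0.5982  0.944 ]
side wheel_center 0.8 [250.2 146.2] [0.55  0.138 0.228]
side wheel_center 0.63 [330.4 334.1] [ 0.4285 -0.4465  0.228 ]
side handle_mid 0.74 [250.7 194.5] [ 0.4384 -0.0805  0.281 ]
side handle_mid 0.42 [225.7 134.9] [0.4814 0.1623 0.281 ]
side handle 0.71 [226.4 146. ] [0.4796 0.1592 0.241 ]
side board 0.74 [333.  252.4] [ 0.6534 -0.2068  0.0256]
side board 0.72 [268.3 287.1] [ 0.4232 -0.2131  0.0256]
side stand 0.7 [248.4 197.6] [0.5364 0.1298 0.    ]
side attenuator 0.53 [224.4 133.7] [0.6027 0.476  0.016 ]
side spool 0.77 [299.  189.9] [0.7155 0.0766 0.    ]
side bottle 0.86 [378.3 293. ] [ 0.701  -0.3686 -0.    ]
side bottle 0.29 [274.7 197.6] [0.619 0.086 0.   ]
side screwdriver 0.59 [236.9 225. ] [0.4475 0.0408 0.    ]
wrist cam at [0.6005 0.0818 0.3754]
wrist probe_arm 0.7 [222.9 168. ] [0.572  0.0158 0.114 ]
wrist board 0.91 [298.2 293.6] [ 0.6566 -0.178   0.0256]
wrist board 0.78 [230.7 145.3] [0.572  0.0197 0.0256]
wrist stand 0.93 [202.   38.9] [0.5416 0.1318 0.    ]
wrist spool 0.77 [344.9 100.7] [0.7031 0.067  0.    ]
1.65
```

```bash
python3 -c "
import cv2
for n in ['scene0','side0']:
    i=cv2.imread(f'pics/{n}.png'); cv2.imwrite(f'pics/{n}b.png',cv2.resize(i[80:330,130:430],None,fx=2.4,fy=2.4,interpolation=2))"
```

```text
(no output)
```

View pics/scene0b.png

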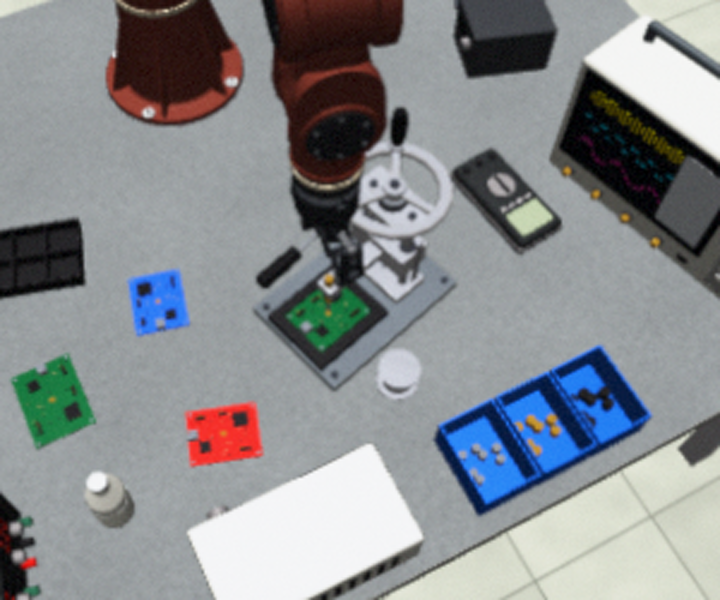

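View pics/side0b.png

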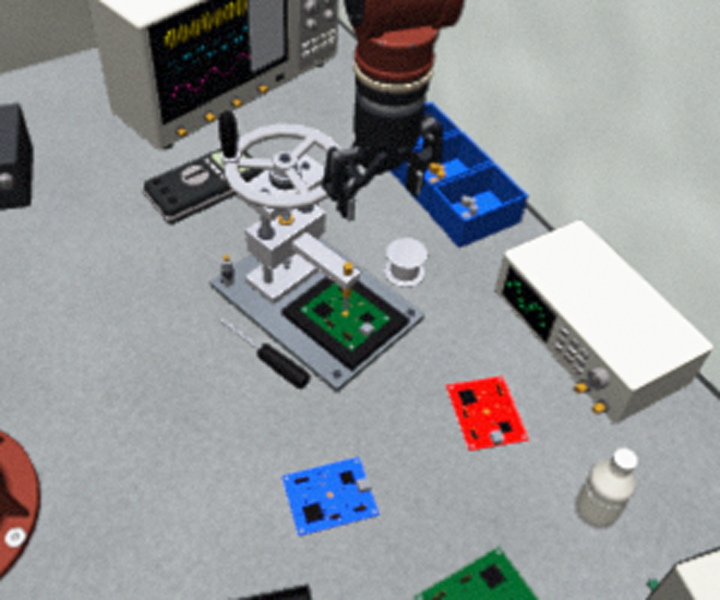

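View pics/wrist0.png

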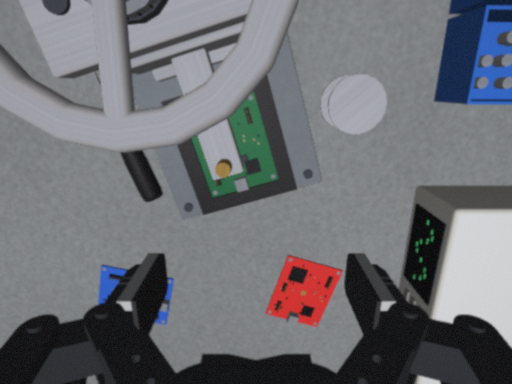

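The handle shows at about (297,133) in the scene view and (226,137) in the side view. That puts it at about (0.48, 0.166), with the wheel centre near (0.543, 0.135). Next I'll raise and close the hand, then take a wrist reference picture from a pose I can return to.

```bash
cat >> h.py <<'E'
np.set_printoptions(precision=4,suppress=True)
def down(yaw): # tool y axis at angle yaw (deg) in world
    a=np.radians(yaw); y=np.array([np.cos(a),np.sin(a),0]); x=np.array([0,0,-1.]); return np.column_stack([x,y,np.cross(x,y)])
E
python3 - <<'E'
from h import *
manip.move_straight([0.6,0,0.42],rate=0.2)
manip.set_gripper(0.0)
O=down(64)
c=np.array([.543,.135])
# camera is ~82mm along tool y
p=c-0.06*O[:2,1]+np.array([-.01,0])
manip.goto([p[0],p[1],0.46],O)
s=get_state();print(s["clock"],s["tool_pos"],s["joint_pos"],s["opening"],s["wrist_force"])
C={n:cams.camera(n) for n in ["scene","side","wrist"]}
import pickle; pickle.dump((C,s),open("ref.pkl","wb"))
for n,c in C.items():
    save(c,n+"1")
    for k,z in dict(wheel_center=.228,handle_mid=.281,handle=.241).items():
        for r in pinpoint(n,k)[:2]: print(n,k,np.round(r["conf"],2),np.round(r["location"],1),atz(c,r["location"],z))
print(get_state()["clock"], C["wrist"]["intrinsics"],C["wrist"]["k1"],ray(C["wrist"],(256,192)))
E
```

```text
4.225 [0.5068 0.0812 0.4603] [ -5.5206   4.5232  31.5882 116.9996  -0.0095 110.3732] 0.00010986432580188996 [-0.2883 -1.0358 -0.5113]
scene wheel_center 0.57 [295.7 155.8] [0.5341 0.1424 0.228 ]
scene handle_mid 0.43 [296.3 130.8] [0.4809 0.1699 0.281 ]
scene handle 0.44 [298.2 136.5] [0.477  0.1827 0.241 ]
side wheel_center 0.86 [249.3 145.7] [0.5486 0.1414 0.228 ]
side wheel_center 0.7 [273.5 210.1] [ 0.4871 -0.1151  0.228 ]
side handle_mid 0.69 [226.4 133.2] [0.4866 0.1686 0.281 ]
side handle_mid 0.29 [273.2 211.4] [ 0.4613 -0.154   0.281 ]
side handle 0.51 [223.9 145.8] [0.4733 0.1635 0.241 ]
wrist wheel_center 0.63 [260.2 105.9] [0.5386 0.1319 0.228 ]
wrist wheel_center 0.26 [213.8 107.6] [0.4866 0.1551 0.228 ]
wrist handle_mid 0.73 [260.  105.3] [0.5394 0.1355 0.281 ]
wrist handle_mid 0.72 [199.1 100.2] [0.4839 0.1684 0.281 ]
wrist handle 0.72 [201.7 100.3] [0.4796 0.1686 0.241 ]
4.825 [[312.5342   0.     255.7265]
 [  0.     312.5342 192.5937]
 [  0.       0.       1.    ]] -0.011347719699762615 (array([0.5441, 0.1539, 0.6241]), array([-0.1407, -0.2865, -0.9477]))
```

View pics/wrist1.png

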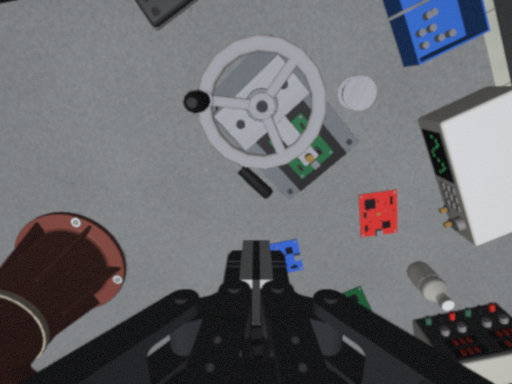

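View pics/side1.png

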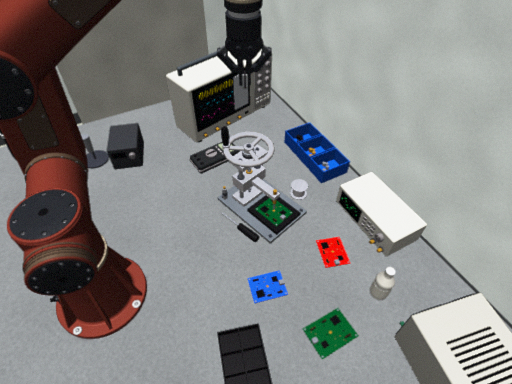

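The wrist picture shows the whole wheel, with the hub at about (262,106) and the handle top at (196,101). I'll refine the centre offline by fitting the rim model to the three reference pictures.

```bash
cat > fit.py <<'E'
from h import *
import pickle
from scipy.optimize import minimize
from scipy.ndimage import map_coordinates
def circ(c,xy,r,z,n=180):
    a=np.linspace(0,2*np.pi,n,endpoint=False)
    return np.array([proj(c,[xy[0]+r*np.cos(t),xy[1]+r*np.sin(t),z]) for t in a])
def samp(g,p): return map_coordinates(g,[p[:,1],p[:,0]],order=1,mode='nearest')
def rimfit(c,x0):
    g=cv2.GaussianBlur(cv2.cvtColor(c["frame"],cv2.COLOR_RGB2GRAY).astype(float),(0,0),1)
    f=lambda xy:-(np.mean([np.median(samp(g,circ(c,xy,r,.235))) for r in (.066,.070,.074)])*1.0-np.mean(samp(g,circ(c,xy,.086,.228)))/2-np.mean(samp(g,circ(c,xy,.054,.228)))/2)
    best=min(((f((x0[0]+dx,x0[1]+dy)),dx,dy) for dx in np.arange(-.012,.013,.003) for dy in np.arange(-.012,.013,.003)))
    r=minimize(f,[x0[0]+best[1],x0[1]+best[2]],method="Nelder-Mead",options=dict(initial_simplex=[[x0[0]+best[1]+a,x0[1]+best[2]+b] for a,b in((0,0),(.002,0),(0,.002))]))
    return r.x,r.fun
def handle_mask(c,uv,w=16):
    g=c["frame"].max(axis=2).astype(float)
    m=np.zeros(g.shape,bool); u,v=map(int,uv); m[v-w:v+w+1,u-w:u+w+1]=1
    return (g<60)&m
E
python3 - <<'E'
from fit import *
C,s=pickle.load(open("ref.pkl","rb"))
for n in C: print(n,rimfit(C[n],(.541,.136)))
for n,uv in (("wrist",(198,101)),("side",(226,136)),("scene",(297,133))):
    m=handle_mask(C[n],uv); v,u=np.nonzero(m); print(n,len(u),u.mean(),v.mean(),u.min(),u.max(),v.min(),v.max(),atz(C[n],(u.mean(),v.mean()),.276))
E
```

```text
scene (array([0.5368, 0.1337]), np.float64(-43.03822326166163))
side (array([0.5386, 0.1351]), np.float64(-51.22583557082966))
wrist (array([0.5349, 0.1289]), np.float64(-40.799117738457234))
wrist 376 196.8005319148936 100.82712765957447 184 209 91 112 [0.4805 0.1691 0.276 ]
side 200 222.235 135.33 210 238 120 152 [0.4738 0.1711 0.276 ]
scene 82 295.7926829268293 132.21951219512195 293 299 125 140 [0.4818 0.1679 0.276 ]
```

```bash
cat > push.py <<'E'
from fit import *
CEN=np.array([.537,.134]); TH0=149.; Z=.268; YAW=59.
def fp(th,d=.026):
    a=np.radians(th); e=np.array([np.cos(a),np.sin(a)]); t=np.array([np.sin(a),-np.cos(a)])
    p=CEN+.07*e-d*t; return [p[0],p[1],Z]
E
python3 - <<'E'
from push import *
O=down(YAW)
for k in range(0,361,30):
    q=manip.solve_ik(fp(TH0-k),O); print(k,None if q is None else np.round(q,0))
p=fp(TH0,.045)
manip.goto([p[0],p[1],.36],O)
print(manip.move_straight(p,rate=.12,f_stop=8))
s=get_state();print(s["clock"],s["tool_pos"],s["wrist_force"])
c=cams.camera("side");save(c,"side2");c=cams.camera("wrist");save(c,"wrist2")
E
python3 -c "
import cv2
i=cv2.imread('pics/side2.png'); a=cv2.resize(i[80:240,130:330],None,fx=2,fy=2,interpolation=2)
b=cv2.resize(cv2.imread('pics/wrist2.png'),(400,320)); cv2.imwrite('pics/m2.png',cv2.hconcat([a,b]))"
```

```text
0 [  2. -13.  -6.  96.   0. 123.]
30 [  6.  -8.  -2.  96.   0. 127.]
60 [  8.  -1.   4.  95.   0. 129.]
90 [  8.   5.  11.  96.   0. 129.]
120 [  6.  10.  16.  96.   0. 127.]
150 [  3.  12.  19.  96.   0. 124.]
180 [ -1.  11.  17.  96.   0. 120.]
210 [ -4.   7.  13.  96.   0. 117.]
240 [ -7.   1.   7.  95.   0. 114.]
270 [ -8.  -6.   0.  96.   0. 113.]
300 [ -6. -11.  -5.  96.   0. 115.]
330 [ -3. -14.  -7.  96.   0. 118.]
360 [  2. -13.  -6.  96.   0. 123.]
False
6.3333 [0.4544 0.1313 0.269 ] [-0.5619  0.5507 -0.0644]
```

View pics/m2.png

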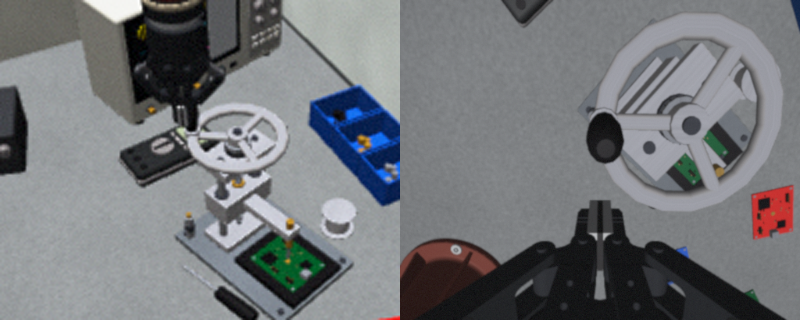

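In the wrist half of the picture the closed fingertips at (600,205) sit right behind the handle at (605,138), in line with its path. Starting the push.

```bash
python3 - <<'E'
from push import *
for k in np.arange(0,61,15):
    st=manip.move_straight(fp(TH0-k),rate=.028,f_stop=14)
    s=get_state();print(k,st,round(s["clock"],2),np.round(s["wrist_force"],1))
    if st: break
c=cams.camera("side");save(c,"side3");c=cams.camera("wrist");save(c,"wrist3")
E
python3 -c "
import cv2
i=cv2.imread('pics/side3.png'); a=cv2.resize(i[80:240,130:330],None,fx=2,fy=2,interpolation=2)
b=cv2.resize(cv2.imread('pics/wrist3.png'),(400,320)); cv2.imwrite('pics/m3.png',cv2.hconcat([a,b]))"
```

```text
0 False 7.26 [ 0.3 -0.3 -0.6]
15 False 8.11 [-0.1 -0.4 -0.6]
30 False 8.96 [ 0.1 -0.1  0.1]
45 False 9.81 [-0.6 -1.8 -0.5]
60 False 10.66 [-0.8  0.1 -0.8]
```

View pics/m3.png

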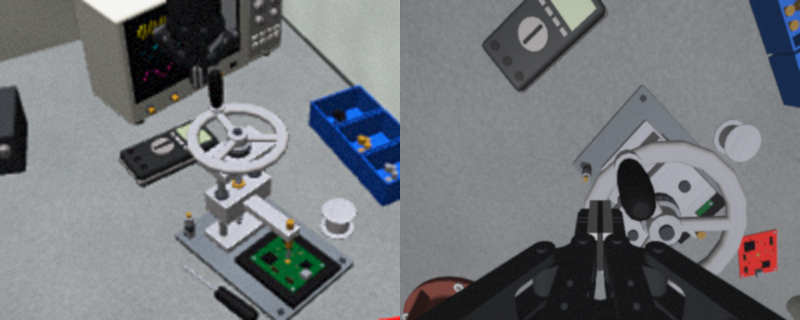

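The handle is turning with the fingers and forces stay below 2 N. Continuing.

```bash
python3 - <<'E'
from push import *
for k in np.arange(75,301,15):
    st=manip.move_straight(fp(TH0-k),rate=.03,f_stop=14)
    s=get_state();print(k,st,round(s["clock"],2),np.round(s["wrist_force"],1))
    if st: break
    if k==180: c=cams.camera("wrist");save(c,"wrist4a")
c=cams.camera("side");save(c,"side4");c=cams.camera("wrist");save(c,"wrist4")
E
python3 -c "
import cv2
i=cv2.imread('pics/side4.png'); a=cv2.resize(i[80:240,130:330],(260,208))
b=[cv2.resize(cv2.imread('pics/%s.png'%n),(260,208)) for n in ('wrist4a','wrist4')]; cv2.imwrite('pics/m4.png',cv2.hconcat([a]+b))"
```

```text
75 False 11.56 [0.2 0.4 0.4]
90 False 12.36 [ 0.  -0.1  0.5]
105 False 13.16 [ 0.4 -0.6  0.9]
120 False 13.96 [ 0.5 -0.2  1.6]
135 False 14.76 [-0.3  0.3 -0.2]
150 False 15.56 [-0.2  0.1  0.4]
165 False 16.36 [-0.4 -1.1  0.6]
180 False 17.16 [ 0.7 -0.3 -0.4]
195 False 18.01 [ 0.7 -0.2 -0.7]
210 False 18.81 [-0.   0.4 -0.1]
225 False 19.61 [ 0.6  0.5 -0.4]
240 False 20.41 [ 0.1 -0.7  1.2]
255 False 21.21 [ 0.2  0.6 -0.3]
270 False 22.01 [ 0.2  0.3 -0.7]
285 False 22.81 [ 0.4 -0.3 -0.6]
300 False 23.61 [-0.   0.1  0.7]
```

View pics/m4.png

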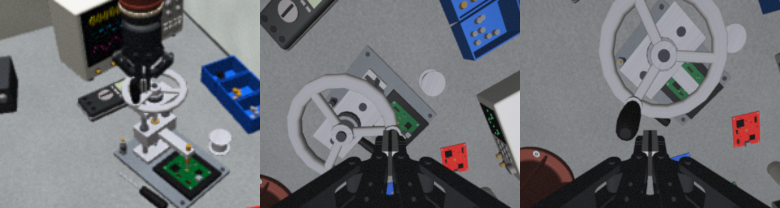

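The handle has come round with the fingers and is near the end of its turn. I'll back off, lift, and return to the reference pose to measure what remains.

```bash
cat >> push.py <<'E'
def look(tag):
    C,s=pickle.load(open("ref.pkl","rb"))
    manip.set_joints(s["joint_pos"]); manip.sleep(.3)
    D={}
    for n in ("wrist","scene","side"):
        D[n]=cams.camera(n); save(D[n],n+tag)
    st=get_state(); print("clock",st["clock"],"dj",np.abs(np.array(st["joint_pos"])-s["joint_pos"]).max())
    pickle.dump((D,st),open("look%s.pkl"%tag,"wb")); return C,D
def retreat(th,d=.026):
    manip.move_straight(fp(th,d+.02),rate=.06); p=fp(th,d+.02); manip.move_straight([p[0],p[1],.37],rate=.15)
# orthographic rectification of plane z (top view), 0.5 mm/px
def rect(c,z,cen=None,half=.1,res=.0005):
    cen=CEN if cen is None else cen
    n=int(2*half/res); xs=cen[0]-half+res*np.arange(n); ys=cen[1]-half+res*np.arange(n)
    X,Y=np.meshgrid(xs,ys); P=np.stack([X,Y,np.full_like(X,z)],-1)@np.array(c["R"]).T+np.array(c["t"])
    u=P[...,0]/P[...,2];v=P[...,1]/P[...,2];k=1+c["k1"]*(u*u+v*v);K=np.array(c["intrinsics"])
    return cv2.remap(c["frame"],(u*k*K[0,0]+K[0,2]).astype(np.float32),(v*k*K[1,1]+K[1,2]).astype(np.float32),cv2.INTER_CUBIC)
E
python3 - <<'E'
from push import *
retreat(TH0-300)
C,D=look("5")
cv2.imwrite("pics/r5.png",cv2.hconcat([rect(x["wrist"],.235)[::-1,:,::-1] for x in (C,D)]))
E
```

```text
clock 25.9667 dj 0.059417636502924864
```

View pics/r5.png

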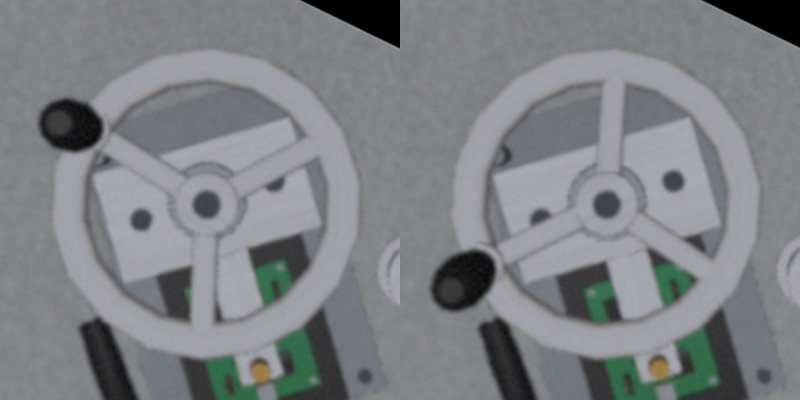

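Rectified top views: the left one is the start, with the handle spoke up-left. The right one is now, with the handle at lower left, about 50–60° short. I'll measure the angle by fitting a cylinder model to the dark grip.

```bash
cat > meas.py <<'E'
from push import *
from scipy.optimize import minimize_scalar
def hull(c,th,cen):
    a=np.radians(th);h=cen+.07*np.array([np.cos(a),np.sin(a)])
    P=[proj(c,[h[0]+.012*np.cos(b),h[1]+.012*np.sin(b),z]) for z in(.241,.307) for b in np.linspace(0,2*np.pi,24)]
    return cv2.convexHull(np.array(P,np.float32))
def hang(c,th0,cen=CEN):
    # soft darkness image, hull mask rendered x8
    g=c["frame"].max(axis=2).astype(float); S=6
    H=hull(c,th0,cen)[:,0]; lo=np.floor(H.min(0)).astype(int)-10; hi=np.ceil(H.max(0)).astype(int)+10
    w=np.clip((110-g[lo[1]:hi[1],lo[0]:hi[0]])/90,0,1)
    best=None
    for th in np.arange(th0-14,th0+14.01,.25):
        H=hull(c,th,cen)[:,0]; m=np.zeros((w.shape[0]*S,w.shape[1]*S),np.uint8)
        cv2.fillConvexPoly(m,np.round((H-lo+.5)*S).astype(np.int32),255)
        M=cv2.resize(m,w.shape[::-1],interpolation=cv2.INTER_AREA)/255.
        e=((M-w)**2).sum()
        if best is None or e<best[0]: best=(e,th)
    return best[1],best[0]
def spokes(c,hub):
    # spoke directions, from rectified polar unwrap at spoke height, near hub ring outward
    r=rect(c,.232,cen=hub,half=.09).astype(np.float32).mean(2)
    p=cv2.warpPolar(r,(180,1440),(180,180),180,cv2.WARP_POLAR_LINEAR)
    return p
E
python3 - <<'E'
from meas import *
C,_=pickle.load(open("ref.pkl","rb"));D,_=pickle.load(open("look5.pkl","rb"))
hub=CEN+np.array([.0035,-.001])
for cen in(CEN,CEN+[.003,-.0015],CEN+[.003,.0015]):
    print(cen,[(n,hang(C[n],149,cen),hang(D[n],149-305,cen)) for n in("wrist","side","scene")])
E
```

```text
[0.537 0.134] [('wrist', (np.float64(149.0), np.float64(248.57099149899614)), (np.float64(-150.75), np.float64(222.93315220641634))), ('side', (np.float64(139.5), np.float64(253.32700756119442)), (np.float64(-149.75), np.float64(110.5438147720962))), ('scene', (np.float64(147.75), np.float64(39.59408219061045)), (np.float64(-151.25), np.float64(40.86419838523645)))]
[0.54   0.1325] [('wrist', (np.float64(148.5), np.float64(231.11259344696484)), (np.float64(-153.5), np.float64(232.16203297876885))), ('side', (np.float64(143.75), np.float64(243.99782049639026)), (np.float64(-152.75), np.float64(104.18105173223975))), ('scene', (np.float64(147.75), np.float64(40.64268913665684)), (np.float64(-150.5), np.float64(40.43332350805246)))]
[0.54   0.1355] [('wrist', (np.float64(150.75), np.float64(237.20670724934854)), (np.float64(-151.25), np.float64(221.48781323422617))), ('side', (np.float64(144.75), np.float64(263.4665299671067)), (np.float64(-152.0), np.float64(102.25157631680122))), ('scene', (np.float64(150.5), np.float64(40.472795506001965)), (np.float64(-149.75), np.float64(40.25664787047717)))]
```

About 300° is done and 59° remains. I'll push on to a nominal 345° and then measure again.

Run:
```python
from meas import *
O=down(YAW); p=fp(TH0-300,.046)
manip.goto([p[0],p[1],.37],O)
print(manip.move_straight(p,rate=.12,f_stop=8))
for k in (300,315,330,345):
    st=manip.move_straight(fp(TH0-k),rate=.03,f_stop=14); print(k,st,get_state()["wrist_force"])
    if st: break
print(get_state()["tool_pos"],fp(TH0-345))
retreat(TH0-345)
C,D=look("6")
print([(n,hang(C[n],149),hang(D[n],149+12)) for n in("wrist","scene")])
cv2.imwrite("pics/r6.png",cv2.hconcat([rect(x["wrist"],.235)[::-1,:,::-1] for x in (C,D)]))
```

```text
False
300 False [-1.5226  0.2075  0.169 ]
315 False [-0.0715 -0.4148  0.1713]
330 False [-0.487  -0.6831 -0.5604]
345 False [ 0.0498 -0.553   0.3198]
[0.4626 0.1285 0.268 ] [np.float64(0.46254511003307575), np.float64(0.12830181081279363), 0.268]
clock 33.0167 dj 0.058199851782475776
[('wrist', (np.float64(149.0), np.float64(248.57099149899614)), (np.float64(168.0), np.float64(236.3485356059635))), ('scene', (np.float64(147.75), np.float64(39.59408219061045)), (np.float64(166.0), np.float64(39.225525652526805)))]
```

View pics/r6.png

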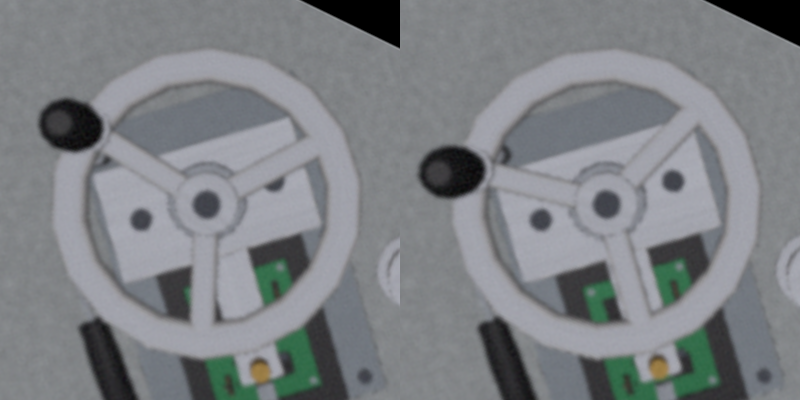

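Between 17° and 19° remains; the spokes read about 17.5° and the handle about 18.5°. I'll advance 13.5° and measure again.

Run:
```python
from meas import *
O=down(YAW); p=fp(TH0-345,.046)
manip.goto([p[0],p[1],.37],O)
print(manip.move_straight(p,rate=.15,f_stop=8))
for k in (345,352,358.5):
    st=manip.move_straight(fp(TH0-k),rate=.03,f_stop=14); print(k,st,get_state()["wrist_force"])
    if st: break
print(get_state()["tool_pos"],fp(TH0-358.5))
retreat(TH0-358.5)
C,D=look("7")
print([(n,hang(C[n],149),hang(D[n],149+4)) for n in("wrist","scene")])
cv2.imwrite("pics/r7.png",cv2.hconcat([rect(x["wrist"],.235)[::-1,:,::-1] for x in (C,D)]))
```

```text
False
345 False [-0.0094 -0.0224  0.1159]
352 False [ 0.6912 -0.0995 -0.0691]
358.5 False [ 0.0649  0.8961 -0.5298]
[0.4633 0.1462 0.268 ] [np.float64(0.46327208872151693), np.float64(0.1458404011128053), 0.268]
clock 38.4583 dj 0.058658459973795374
[('wrist', (np.float64(149.0), np.float64(248.57099149899614)), (np.float64(154.5), np.float64(241.11265496176682))), ('scene', (np.float64(147.75), np.float64(39.59408219061045)), (np.float64(153.25), np.float64(39.31684992951429)))]
```

View pics/r7.png

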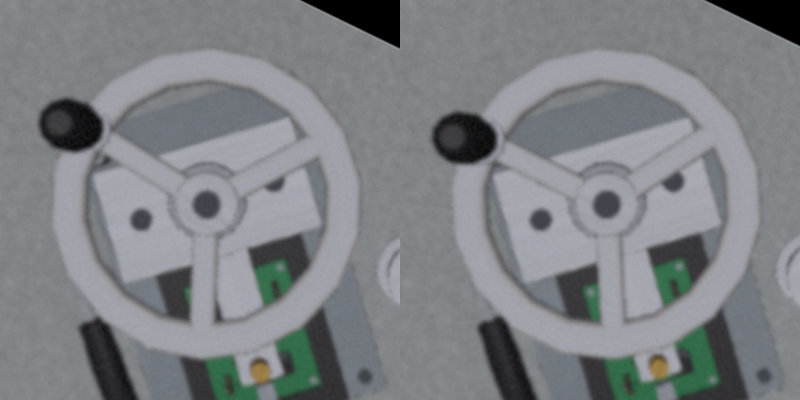

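```bash
cat >> meas.py <<'E'
def rel(c0,c1,cen,z,box,rng=np.arange(-1,8.01,.1)):
    # clockwise degrees still to turn: rotate 'now' cw about cen to match ref within box (angle range deg, radii mm)
    a=rect(c0,z,cen=cen).astype(np.float32);b=rect(c1,z,cen=cen).astype(np.float32)
    n=a.shape[0];y,x=np.mgrid[:n,:n]-n/2.;r=np.hypot(x,y)*.5;t=np.degrees(np.arctan2(y,x))
    m=(np.abs((t-box[0]+180)%360-180)<box[1])&(r>box[2])&(r<box[3])
    e=[]
    for al in rng:
        M=cv2.getRotationMatrix2D((n/2,n/2),al,1) # image y grows with world y: +al (ccw in image, y down) = cw in world
        e.append(((cv2.warpAffine(b,M,(n,n),flags=cv2.INTER_CUBIC)-a)[m]**2).mean())
    return round(rng[int(np.argmin(e))],2),round(min(e),1)
def allrel(C,D,rng=np.arange(-1,8.01,.1)):
    for n in("wrist","scene","side"):
        for cen in (CEN+[.0035,0],CEN+[.0015,0]):
            print(n,cen,"handle",rel(C[n],D[n],cen,.275,(149,22,50,99),rng),"spokeB",rel(C[n],D[n],cen,.235,(-90,14,30,58),rng),"spokeR",rel(C[n],D[n],cen,.235,(29,14,30,58),rng),"spokeH",rel(C[n],D[n],cen,.235,(149,12,24,55),rng))
E
python3 - <<'E'
from meas import *
C,_=pickle.load(open("ref.pkl","rb"));D,_=pickle.load(open("look7.pkl","rb"))
allrel(C,D)
D,_=pickle.load(open("look6.pkl","rb")); print(6);allrel(C,D,np.arange(12,24,.2))
E
```

```text
wrist [0.5405 0.134 ] handle (np.float64(5.2), np.float32(33.3)) spokeB (np.float64(4.6), np.float32(178.0)) spokeR (np.float64(5.1), np.float32(45.4)) spokeH (np.float64(4.7), np.float32(139.0))
wrist [0.5385 0.134 ] handle (np.float64(5.3), np.float32(16.8)) spokeB (np.float64(4.5), np.float32(254.4)) spokeR (np.float64(4.8), np.float32(51.7)) spokeH (np.float64(4.7), np.float32(173.0))
scene [0.5405 0.134 ] handle (np.float64(4.9), np.float32(121.0)) spokeB (np.float64(4.6), np.float32(106.5)) spokeR (np.float64(5.2), np.float32(12.3)) spokeH (np.float64(4.8), np.float32(121.9))
scene [0.5385 0.134 ] handle (np.float64(5.0), np.float32(115.8)) spokeB (np.float64(4.6), np.float32(106.3)) spokeR (np.float64(4.9), np.float32(14.9)) spokeH (np.float64(5.2), np.float32(132.7))
side [0.5405 0.134 ] handle (np.float64(0.3), np.float32(164.7)) spokeB (np.float64(4.2), np.float32(200.3)) spokeR (np.float64(5.4), np.float32(55.9)) spokeH (np.float64(2.8), np.float32(437.7))
side [0.5385 0.134 ] handle (np.float64(0.3), np.float32(161.1)) spokeB (np.float64(4.3), np.float32(186.9)) spokeR (n
[... 586 characters left out ...]
(542.4)) spokeR (np.float64(18.4), np.float32(34.1)) spokeH (np.float64(19.0), np.float32(48.2))
scene [0.5385 0.134 ] handle (np.float64(17.4), np.float32(980.9)) spokeB (np.float64(17.0), np.float32(560.0)) spokeR (np.float64(17.8), np.float32(46.6)) spokeH (np.float64(19.8), np.float32(49.8))
side [0.5405 0.134 ] handle (np.float64(12.0), np.float32(2488.2)) spokeB (np.float64(16.8), np.float32(342.2)) spokeR (np.float64(20.0), np.float32(58.2)) spokeH (np.float64(19.8), np.float32(2717.7))
side [0.5385 0.134 ] handle (np.float64(12.0), np.float32(2447.4)) spokeB (np.float64(16.0), np.float32(494.3)) spokeR (np.float64(19.2), np.float32(90.0)) spokeH (np.float64(20.4), np.float32(2386.9))
```

The estimates agree on about 4.9° remaining. I'll advance 4.5° and check again.

Run:
```python
from meas import *
O=down(YAW); p=fp(TH0-358.5,.046)
manip.goto([p[0],p[1],.37],O)
print(manip.move_straight(p,rate=.15,f_stop=8))
for k in (358.5,363.0):
    st=manip.move_straight(fp(TH0-k),rate=.025,f_stop=14); print(k,st,get_state()["wrist_force"])
    if st: break
print(get_state()["tool_pos"],fp(TH0-363))
retreat(TH0-363)
C,D=look("8")
print([(n,hang(C[n],149),hang(D[n],149)) for n in("wrist","scene")])
allrel(C,D,np.arange(-4,6,.1))
cv2.imwrite("pics/r8.png",cv2.hconcat([rect(x["wrist"],.235)[::-1,:,::-1] for x in (C,D)]))
```

```text
False
358.5 False [-0.0173 -0.0801  0.8458]
363.0 False [-0.2237 -0.8224 -0.1754]
[0.4645 0.1518 0.268 ] [np.float64(0.4644283544309077), np.float64(0.15158852635652117), 0.268]
clock 43.525 dj 0.05796946207953724
[('wrist', (np.float64(149.0), np.float64(248.57099149899614)), (np.float64(150.0), np.float64(242.9905040796275))), ('scene', (np.float64(147.75), np.float64(39.59408219061045)), (np.float64(149.75), np.float64(38.360830877013115)))]
wrist [0.5405 0.134 ] handle (np.float64(0.9), np.float32(15.5)) spokeB (np.float64(0.4), np.float32(43.6)) spokeR (np.float64(0.8), np.float32(6.3)) spokeH (np.float64(0.7), np.float32(13.7))
wrist [0.5385 0.134 ] handle (np.float64(0.9), np.float32(12.8)) spokeB (np.float64(0.4), np.float32(49.6)) spokeR (np.float64(0.8), np.float32(5.1)) spokeH (np.float64(0.7), np.float32(19.1))
scene [0.5405 0.134 ] handle (np.float64(0.8), np.float32(24.7)) spokeB (np.float64(0.7), np.float32(29.3)) spokeR (np.float64(0.8), np.float32(10.7)) spokeH (np.float64(0.4), np.float32(42.2))
scene [0.5385 0.134 ] handle (np.float64(0.8), np.float32(24.4)) spokeB (np.float64(0.7), np.float32(26.8)) spokeR (np.float64(0.7), np.float32(8.7)) spokeH (np.float64(0.4), np.float32(43.9))
side [0.5405 0.134 ] handle (np.float64(0.0), np.float32(26.8)) spokeB (np.float64(0.4), np.float32(34.0)) spokeR (np.float64(0.5), np.float32(24.2)) spokeH (np.float64(0.1), np.float32(22.4))
side [0.5385 0.134 ] handle (np.float64(0.0), np.float32(26.5)) spokeB (np.float64(0.5), np.float32(32.0)) spokeR (np.float64(0.5), np.float32(26.0)) spokeH (np.float64(0.1), np.float32(26.5))
```

View pics/r8.png

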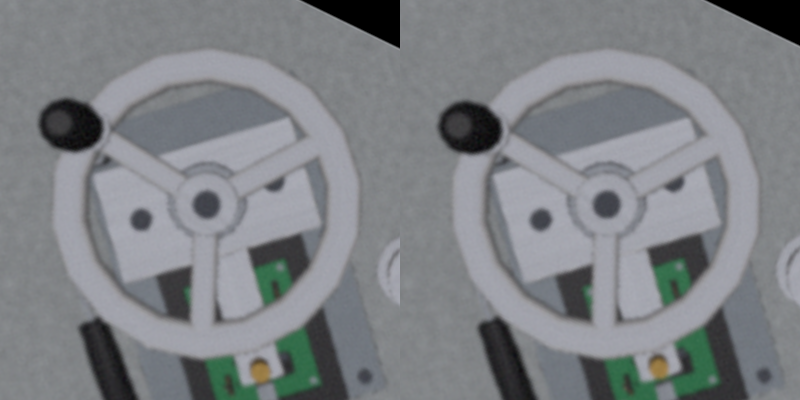

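About 0.7° (under 1 mm) is left and it isn't past the start, so I'll leave it there. The hand is clear, so I'll compare before and after pictures for any disturbance before handing in.

Run:
```python
from meas import *
C,_=pickle.load(open("ref.pkl","rb"));D,_=pickle.load(open("look8.pkl","rb"))
o=[]
for n in ("wrist","scene","side"):
    d=cv2.absdiff(cv2.GaussianBlur(C[n]["frame"],(5,5),0),cv2.GaussianBlur(D[n]["frame"],(5,5),0)).max(2)
    m=(d>25).astype(np.uint8); k,_,st,ct=cv2.connectedComponentsWithStats(m)
    print(n,[(list(st[i][:2]),int(st[i][4])) for i in range(1,k) if st[i][4]>4])
    o.append(cv2.resize(cv2.convertScaleAbs(d,alpha=4),(260,195)))
cv2.imwrite("pics/d8.png",cv2.hconcat(o))
s=get_state();print(s["tool_pos"],s["wrist_force"],s["clock"])
```

```text
wrist [([np.int32(417), np.int32(0)], 15), ([np.int32(423), np.int32(0)], 14), ([np.int32(406), np.int32(7)], 21), ([np.int32(390), np.int32(8)], 30), ([np.int32(423), np.int32(12)], 12), ([np.int32(390), np.int32(15)], 24), ([np.int32(423), np.int32(19)], 10), ([np.int32(497), np.int32(20)], 18), ([np.int32(425), np.int32(25)], 11), ([np.int32(445), np.int32(30)], 10), ([np.int32(422), np.int32(30)], 198), ([np.int32(426), np.int32(32)], 10), ([np.int32(435), np.int32(34)], 11), ([np.int32(417), np.int32(36)], 11), ([np.int32(446), np.int32(37)], 9), ([np.int32(421), np.int32(36)], 107), ([np.int32(500), np.int32(36)], 91), ([np.int32(435), np.int32(41)], 11), ([np.int32(420), np.int32(42)], 8), ([np.int32(420), np.int32(49)], 6), ([np.int32(407), np.int32(65)], 15), ([np.int32(284), np.int32(84)], 14), ([np.int32(495), np.int32(86)], 11), ([np.int32(503), np.int32(86)], 11), ([np.int32(183), np.int32(89)], 113), ([np.int32(451), np.int32(90)], 99), ([np.int32(191), np.int32(98)], 107), ([np.int32(286), np.int32(99)], 51), ([np.int32(256), np.int32(101)], 21), ([np.int32(265), np.in
[... 581 characters left out ...]
], 16), ([np.int32(296), np.int32(184)], 15), ([np.int32(263), np.int32(190)], 25), ([np.int32(263), np.int32(191)], 53), ([np.int32(290), np.int32(191)], 17)]
side [([np.int32(223), np.int32(0)], 9), ([np.int32(259), np.int32(0)], 19), ([np.int32(260), np.int32(16)], 45), ([np.int32(225), np.int32(19)], 13), ([np.int32(223), np.int32(35)], 18), ([np.int32(251), np.int32(49)], 64), ([np.int32(236), np.int32(59)], 13), ([np.int32(242), np.int32(59)], 13), ([np.int32(245), np.int32(61)], 10), ([np.int32(54), np.int32(65)], 6), ([np.int32(233), np.int32(165)], 403), ([np.int32(242), np.int32(175)], 5), ([np.int32(243), np.int32(189)], 19)]
[0.5065 0.0815 0.4602] [ 0.2187 -0.5488  0.7939] 43.525
```

View pics/d8.png

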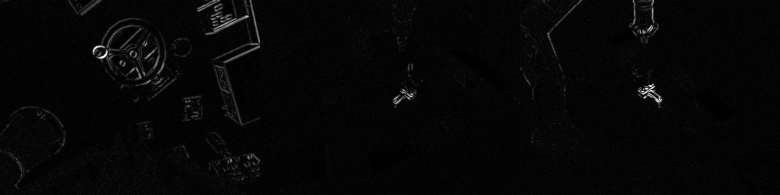

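The fixed cameras show change only at the carriage and probe arm, which moved down (scene about (285,185), side about (240,180)), and along the arm's own edges. No loose thing has moved. Handing in.

```bash
python3 -c "
from rig import hand_in,get_state
print(hand_in(),get_state()['clock'])"
```

```text
the job is handed in; nothing more can be done
the job is handed in; nothing more can be done
```

The handwheel has been pushed clockwise through one full turn, and the handle stopped about 0.7° (under 1 mm) short of where it started, not past it. I pushed it with the closed fingertips and never gripped it. Wrist force read at the end of each short push was under 2 N. The last clock reading was 43.5 s of the 67 s allowed.

- **Wheel angle:** before-and-after pictures matched on the handle and three spokes gave 0 to 0.9° still to go. The wrist and scene cameras mostly agreed on 0.7–0.8°. A cruder fit of the handle's outline said 1° (wrist) and 2° (scene). I left the remainder rather than risk winding past.
- **Side camera:** its handle match was unreliable. It read 0.3° when the other measurements still showed about 5° to go, so I gave it little weight.
- **Scene disturbance:** the fixed cameras showed changes only at the carriage, which moved down, and slight shifts of the arm itself. The loose things and the board showed no movement.
- **Probe contact:** I did not measure the probe tip's contact with the board directly. It follows from one full turn lowering the carriage 8 mm.
- **Hand position:** the hand finished clear, 0.46 m above the bench.

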